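Load the label unwinder and click its guide into the notch

ROBOT

A 6-joint arm with a two-finger parallel gripper is mounted at the origin on the work surface; the furniture and walls round the work are solid. World frame = base frame: x ahead of the robot, y to its left, z up, the work surface at z = 0. Lengths are in m, angles in degrees, forces in N, time in s.
With the tool pointing down it reaches from about 0.375 to 0.9 m from the base axis. Payload 3.1 kg.
Tool frame: the origin (TCP) lies midway between the tips of the shut fingers; the grasp point (between the pads) lies 19 mm behind it; z points along the fingers, y is the line along which they close (so a half turn about z gives the same grasp; the last joint's range is limited). The gripper opens to 87 mm and grips with 3 to 60 N. Pads are 19 mm wide; open, the fingers measure 117 mm over their backs; the gripper's body (75 mm by 190 mm) begins 51 mm behind the grasp point.
Start: joints at [65.69, 30.224, 82.088, -0, 67.689, -10.227], TCP at [0.152, 0.606, 0.223] pointing down, gripper open.
Joint ranges: [-176.69, 176.69], [-43.24, 126.21], [12.49, 139.97], [-82, 262], [0, 151.66], [-163.58, 163.58]. Speed limits (degrees/s): [159.86, 159.86, 180, 180, 180, 180].

INTERFACE

Orientations are given as a 3x3 rotation matrix whose columns are the frame's x, y, z axes.
In Python, from rig import read_state, optics, bot gives the robot as it stands. The module is installed in compiled form; this text tells all that it offers.
- The arm moves only by the tool send_rows, never from a script. Its argument "commands" is a list of rows, each a list of 7 numbers: the turn, a rotation vector about the tool's x, y, z in units of 5 degrees (1.0 is 5 degrees), then the shift along the tool's x, y, z in units of 30 mm (1.0 is 30 mm), then the opening, from 0 (shut) to 1 (fully open). In form: [[rx, ry, rz, tx, ty, tz, gripper], ...]. A call has 1 to 20 rows; each row is the pose to reach, as a shift and turn from the pose commanded when the call began, along the tool's axes at that moment; what a row does not reach only later rows make up. A row lasts 1/12 s, in which the tool goes at most 41.7 mm and 7.16 degrees, less where a joint would pass 70% of its speed; a pose out of reach is approached as far as the arm can. A call with a gripper value outside its range is refused whole. The fingers move at their own pace and stop on an object; the grip force is fixed at half the most. Time passes only in rows, so rows that repeat a pose let the fingers close. It gives the time, the measured TCP pose, the force, the opening and the grip force at its end, in the units of the state.
- read_state(): the state, without advancing time (a new reading comes with each control period).
- optics.capture(name): name is "scene" or "side" or "wrist"; returns a dict with "image" (480x640x3 uint8, blue, green, red), "intrinsics" (3x3 intrinsics, pixels), "extrinsics" (4x4, takes a point from world to camera coordinates); the wrist camera has in their place "T_tool_cam" (4x4, takes a point from camera to tool coordinates, whose origin is the TCP and whose axes are the flange's). Camera axes: x right, y down, z forward; pixel columns grow to the right and rows downward; lengths in m; the calibration is good to about 2 mm. A picture is of the moment at which its call begins: read the wrist's pose just before it. There is no depth.
- bot.hand_in(): hands the job in; it is judged then, once.
The state is a dict: "time_s": time; "joint_positions": joint angles; "qvel": joint speeds; "tau": joint torques, N m; "position": TCP position; "tcp_rot": TCP orientation; "force": force on the tool from outside, world axes, zero at the start; "moment": the same for the moment, N m; "opening": opening from 0.0 (shut) to 1.0 (fully open); "grasp_force": force on a finger pad.
Only numpy, scipy, OpenCV 4.12 (cv2) and the standard library are available. Lean on these libraries where they do the work, as an engineer would, in place of code of your own. Each camera call takes 0.05 s, during which the arm holds its last target. There are 200 camera calls.

TASK

Load the upright label unwinder for the next batch of tubes: put the roll of labels over the spindle, fully down on the turntable, and let go of it. Then take the knob of the blue guide carriage and slide the carriage along its rail towards the roll until you feel its spring ball click into the notch. Finish while still holding the carriage there in the notch, so that I can tighten the lock screw, and do not knock the other things about.

Things in the scene. Friction and masses are not known exactly. Their poses are not given: they have to be found in the camera images.
- label_roll: roll of white tube labels standing upright on the worktop: a ring 58 mm across and 40 mm tall with a bare round core hole 26 mm wide right through it; mass about 0.09 kg (a part-used roll may be 0.06, a damp one 0.12). Origin: centre of its underside, on the core's axis; z along the axis. Its yaw does not matter
- unwinder: the label unwinder, fixed to the worktop: brushed metal base plate 265 x 96 mm, top 10 mm above the worktop, with a steel rail along its middle. Origin: on the worktop under the plate; x axis along the rail, from the carriage towards the turntable; the steel index strip lies along it on the -y side; z up
- turntable_seat (a point): centre of the upper face of the black turntable (66 mm across, turns freely), on the spindle's axis, 18 mm above the worktop, 85 mm from the unwinder's origin along its x. The aluminium spindle stands here: 22 mm across, 45 mm tall above this face, its top 8 mm a cone down to 11 mm. A loaded roll's underside lies on this face, with 2 mm of play round the spindle
- guide: the blue guide carriage that bears the knob; slides only along the unwinder's x. Origin: on the rail's centre line, 18.5 mm above the worktop, 24 mm ahead (+x) of the knob's axis. Two white guide rollers (tops 65 mm above the worktop) begin 24 mm ahead of the origin; the steel spring plunger (14 mm across, top 36 mm above the worktop) stands 8 mm ahead of it and 24 mm to -y; lock screw at +y
- guide_knob (a point): black fluted upright knob on the blue carriage, 22 mm across; this point: middle of its foot on the carriage, 28.5 mm above the worktop; graspable from 8 to 36 mm above that. Axes parallel to the unwinder's. Its x in the unwinder's frame runs from -101 mm (rear stop) to -16 mm (front stop) and starts 0 to 12 mm from the rear stop. Moving the carriage on plain track takes 2 to 4 N
- index_ball (a joint): drop of the carriage's 10 mm spring ball below the track of the index strip, in m: 0 on plain track, 0.0020 centred in the notch, about 0.0013 at 1 mm off centre. The one notch lies 40 to 62 mm ahead of the rear stop and differs from set to set; it draws the ball in over the last 4 mm, then resists with 10 to 14 N. A red line on the strip marks it, a red line on the carriage's wing meets it there
- sample_cup: bystander: white sample cup with a red screw lid, 52 mm across, 68 mm tall; origin: centre of its underside
- strip_tub: bystander: white canister with a blue band and a green cap, 41 mm across, 100 mm tall; origin: centre of its underside
- reagent: bystander: white reagent bottle with a blue cap, 38 mm across, 70 mm tall; origin: centre of its underside

How it is judged:
By the outcome, as a careful person would: the job done as asked, in the order asked, and still so for the second after the job is handed in, while the arm keeps its last pose, push and grip.
It also fails if it takes over 61 s, if anything falls off the work surface, if the arm or the gripper's body presses on something with over 40 N, if the wrist force passes 120 N, or if a joint passes its speed limit or range.

## Working session

There is one attempt and no reset: what is moved stays moved. The work goes in short steps, Python scripts to look and compute and a tool call to move; the robot and the scene stay as the last step left them, time stands still between calls to the robot, and variables do not carry over. Pictures are saved under pics/ and viewed, at most 10 in all, crops included, and the job is handed in when it is done.

Besides the shell and the picture viewer there is one more tool, called after "Request:" as name([rows], argument=value, ...), one row to a line, values as JSON. send_rows: Moves the arm, as the interface text tells. Its arguments: {"type":"object","properties":{"commands":{"type":"array","items":{"type":"array","items":{"type":"number"}}}},"required":["commands"]}

```bash
mkdir -p pics
python3 - <<'E'
from rig import read_state, optics
import cv2, numpy as np, pickle
s=read_state(); print(s['time_s'],s['position'],np.round(s['tcp_rot'],3),s['opening'],s['force'])
d={}
for n in('scene','side','wrist'):
    d[n]=optics.capture(n); cv2.imwrite(f'pics/{n}0.png',d[n]['image'])
    for k in d[n]:
        if k!='image': print(n,k,np.round(d[n][k],3).tolist())
pickle.dump((s,d),open('c0.pkl','wb'))
E
```

```text
0.0 [0.15173734 0.60553023 0.22157371] [[-0.97   0.243 -0.001]
 [ 0.243  0.97  -0.002]
 [ 0.    -0.002 -1.   ]] 1.0002535017001497 [-0.06517878 -0.0597588  -0.69795351]
scene intrinsics [[462.137, 0.0, 324.371], [0.0, 462.137, 238.385], [0.0, 0.0, 1.0]]
scene extrinsics [[-0.866, -0.499, 0.017, 0.388], [-0.396, 0.667, -0.631, 0.316], [0.303, -0.554, -0.775, 0.687], [0.0, 0.0, 0.0, 1.0]]
side intrinsics [[454.553, 0.0, 320.014], [0.0, 454.553, 233.094], [0.0, 0.0, 1.0]]
side extrinsics [[-0.999, -0.042, -0.009, 0.512], [-0.021, 0.672, -0.741, 0.138], [0.037, -0.74, -0.672, 0.78], [0.0, 0.0, 0.0, 1.0]]
wrist intrinsics [[347.252, 0.0, 319.235], [0.0, 347.252, 247.907], [0.0, 0.0, 1.0]]
wrist T_tool_cam [[-0.0, -0.957, -0.29, 0.08], [1.0, -0.0, -0.0, 0.0], [0.0, -0.29, 0.957, -0.162], [0.0, 0.0, 0.0, 1.0]]
```

View pics/scene0.png

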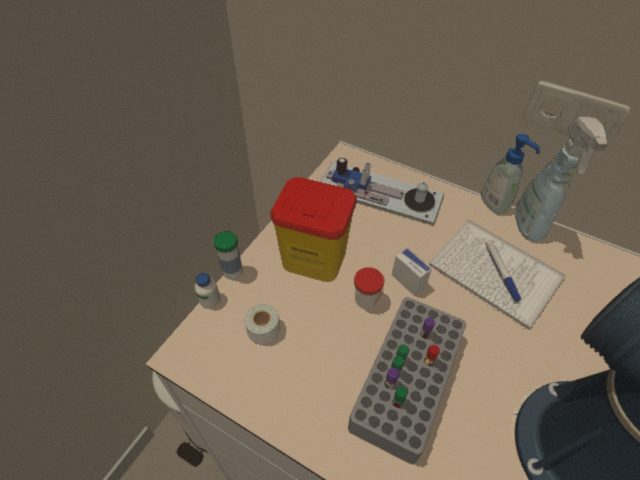

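View pics/side0.png

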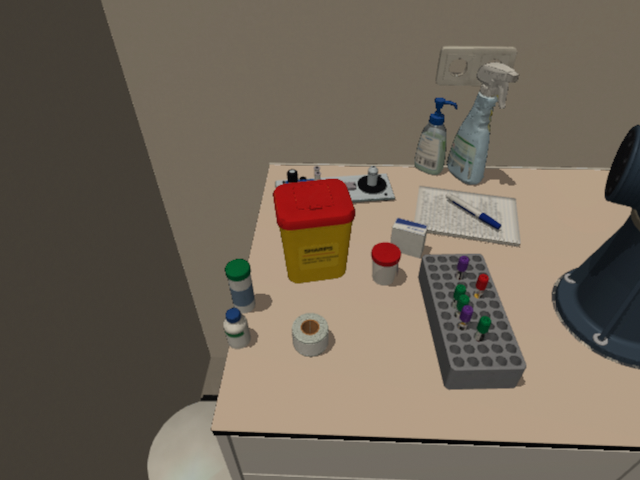

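```bash
cat > h.py <<'E'
import numpy as np, cv2
from scipy.optimize import least_squares
def ray(c,px,E=None):
    K=np.array(c['intrinsics']); E=np.array(c['extrinsics']) if E is None else E
    R,t=E[:3,:3],E[:3,3]; d=R.T@np.linalg.solve(K,[px[0],px[1],1.]); return -R.T@t,d
def onz(c,px,z,E=None):
    o,d=ray(c,px,E); return o+d*(z-o[2])/d[2]
def proj(c,p,E=None):
    E=np.array(c['extrinsics']) if E is None else E
    q=np.array(c['intrinsics'])@(E[:3,:3]@np.array(p)+E[:3,3]); return q[:2]/q[2]
def wristE(c,s):
    T=np.eye(4);T[:3,:3]=s['tcp_rot'];T[:3,3]=s['position']; return np.linalg.inv(T@np.array(c['T_tool_cam']))
def tri(a,pa,b,pb):
    (o,d),(p,e)=ray(a,pa),ray(b,pb); k=np.linalg.lstsq(np.c_[d,-e],p-o,rcond=None)[0]
    x,y=o+d*k[0],p+e*k[1]; return (x+y)/2,np.linalg.norm(x-y)
E
python3 - <<'E'
from h import *; import pickle
s,d=pickle.load(open('c0.pkl','rb')); a,b=d['scene'],d['side']
for n,pa,pb,z in [('rolltop',(263,315),(310,327),.04),('knobtop',(342,161),(292,173),.0645),('spintop',(422,186),(373,170),.063),('turnt',(420,200),(372,185),.018),('cupTop',(369,279),(385,253),.068),('strip',(226,240),(238,267),.1),('reag',(203,280),(233,315),.07),('sharps',(315,200),(314,200),.2)]:
    print(n,onz(a,pa,z).round(3),onz(b,pb,z).round(3),[np.round(x,3) for x in tri(a,pa,b,pb)])
for n,c in(('scene',a),('side',b)):
    im=c['image']; 
    cr={'scene':im[145:235,310:460],'side':im[155:215,265:415]}[n]
    d[n+'c']=cv2.resize(cr,None,fx=5,fy=5,interpolation=cv2.INTER_CUBIC)
cv2.imwrite('pics/crop0.png',d['scenec'])
E
```

```text
rolltop [0.527 0.071 0.04 ] [0.525 0.076 0.04 ] [array([0.526, 0.071, 0.037]), np.float64(0.005)]
knobtop [ 0.586 -0.313  0.064] [ 0.586 -0.31   0.064] [array([ 0.587, -0.315,  0.062]), np.float64(0.001)]
spintop [ 0.409 -0.332  0.063] [ 0.409 -0.329  0.063] [array([ 0.409, -0.333,  0.061]), np.float64(0.001)]
turnt [ 0.408 -0.337  0.018] [ 0.408 -0.335  0.018] [array([ 0.408, -0.34 ,  0.015]), np.float64(0.001)]
cupTop [ 0.4   -0.067  0.068] [ 0.4   -0.066  0.068] [array([ 0.4  , -0.069,  0.065]), np.float64(0.001)]
strip [0.643 0.007 0.1  ] [0.644 0.006 0.1  ] [array([0.643, 0.006, 0.099]), np.float64(0.001)]
reag [0.641 0.079 0.07 ] [0.642 0.079 0.07 ] [array([0.643, 0.078, 0.068]), np.float64(0.001)]
sharps [ 0.51  -0.072  0.2  ] [ 0.522 -0.044  0.2  ] [array([ 0.528, -0.103,  0.158]), np.float64(0.007)]
```

View pics/crop0.png

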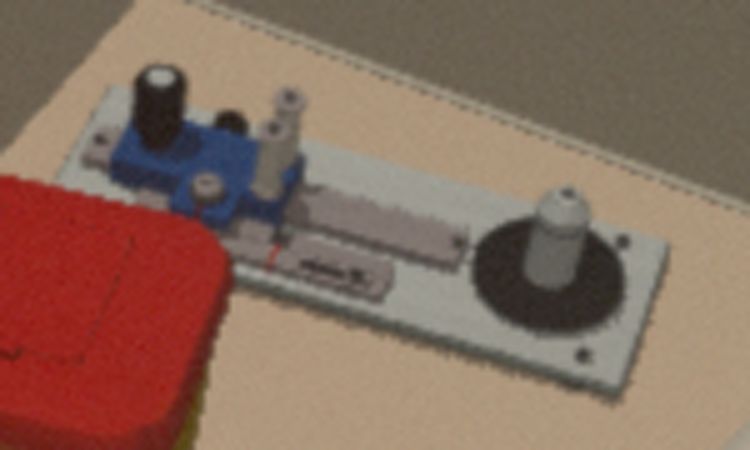

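View pics/wrist0.png

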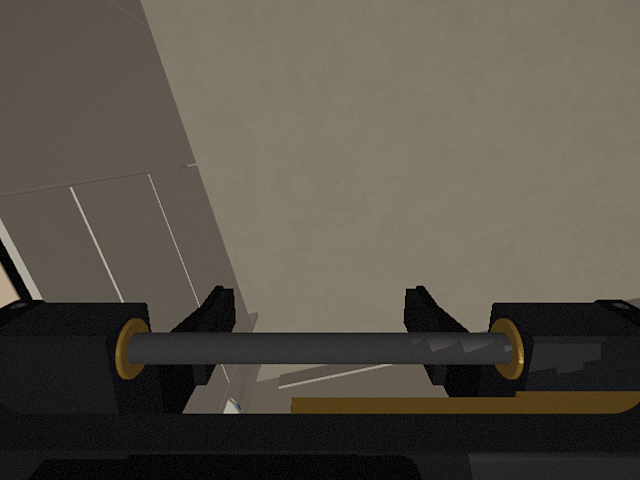

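Run:
```python
from h import *; import pickle
s,d=pickle.load(open('c0.pkl','rb')); a,b=d['scene'],d['side']
for n,c,px,z in [('bin',a,(283,265),0),('bin',a,(320,278),0),('bin',a,(342,258),0),('bin',b,(290,280),0),('bin',b,(345,273),0),('edge',a,(340,150),0),('edge',a,(460,195),0),('edge',b,(270,164),0),('edge',b,(400,164),0),('box',a,(393,280),0),('box',a,(412,292),0),('boxside',b,(422,256),0)]:
    print(n,px,onz(c,px,z).round(3))
for n,pa,pb in [('bin lid corner r',(353,190),(352,185)),('lid front r',(334,232),(353,217)),('lid front l',(275,212),(277,222)),('lid back l',(286,184),(279,188)),('pump top',(520,137),(438,100))]: print(n,[np.round(x,3) for x in tri(a,pa,b,pb)])
# roll: bright top via hole ellipse, white blob contour
for n,c,roi in(('scene',a,(240,300,285,345)),('side',b,(288,312,333,360))):
    im=c['image'];x0,y0,x1,y1=roi;cr=im[y0:y1,x0:x1]; hsv=cv2.cvtColor(cr,cv2.COLOR_BGR2HSV)
    m=((hsv[...,1]<75)&(hsv[...,2]>100)).astype(np.uint8)
    cn,h=cv2.findContours(m,cv2.RETR_CCOMP,cv2.CHAIN_APPROX_NONE)
    for k,hh in zip(cn,h[0]):
        if cv2.contourArea(k)>40:
            e=cv2.fitEllipse(k); p=(e[0][0]+x0,e[0][1]+y0); print(n,hh[3],cv2.contourArea(k),np.round(p,1),np.round(e[1],1),onz(c,p,.04).round(3))
# unwinder: turntable dark ellipse, strip red line, knob
im=a['image'];hsv=cv2.cvtColor(im,cv2.COLOR_BGR2HSV)
dk=(hsv[...,2]<60).astype(np.uint8)
print('table', [np.round(v,1) for v in cv2.fitEllipse(max(cv2.findContours(np.pad(dk[180:222,400:445],1),0,1)[0],key=cv2.contourArea))][:2],'+400-1,180-1')
r=np.argwhere(((hsv[...,0]<8)|(hsv[...,0]>172))[185:203,358:378]&(hsv[...,1]>110)[185:203,358:378])+[185,358]; print('red',r.mean(0),len(r),r.min(0),r.max(0))
p=onz(a,(r.mean(0)[1],r.mean(0)[0]),.014);print(p)
```

```text
bin (283, 265) [ 0.573 -0.056  0.   ]
bin (320, 278) [ 0.496 -0.067  0.   ]
bin (342, 258) [ 0.483 -0.129  0.   ]
bin (290, 280) [ 0.571 -0.058  0.   ]
bin (345, 273) [ 0.469 -0.079  0.   ]
edge (340, 150) [ 0.641 -0.411  0.   ]
edge (460, 195) [ 0.341 -0.415 -0.   ]
edge (270, 164) [ 0.655 -0.441  0.   ]
edge (400, 164) [ 0.333 -0.45   0.   ]
box (393, 280) [ 0.375 -0.133 -0.   ]
box (412, 292) [ 0.333 -0.127  0.   ]
boxside (422, 256) [ 0.319 -0.129  0.   ]
bin lid corner r [array([ 0.467, -0.125,  0.183]), np.float64(0.023)]
lid front r [array([ 0.463, -0.052,  0.165]), np.float64(0.008)]
lid front l [array([ 0.586, -0.065,  0.136]), np.float64(0.0)]
lid back l [array([ 0.582, -0.096,  0.181]), np.float64(0.003)]
pump top [array([ 0.274, -0.423,  0.183]), np.float64(0.0)]
scene -1 1881.0 [261.7 321.9] [51.6 51.8] [0.522 0.082 0.04 ]
scene 0 252.5 [261.2 317.8] [16.6 19.5] [0.527 0.077 0.04 ]
side -1 2068.0 [310.  335.5] [51.9 55.9] [0.524 0.092 0.04 ]
side 0 64.0 [326.4 340.8] [ 5.8 15.6] [0.498 0.101 0.04 ]
side 0 259.5 [309.7 326.8] [16.8 19.9] [0.525 0.075 0.04 ]
table [array([20.1, 21. ]), array([19.6, 28.1])] +400-1,180-1
red [195.         364.33333333] 3 [194 364] [196 365]
[ 0.51762388 -0.2930876   0.014     ]
```

Request:
send_rows([
  [0,0,0,-16.4,-14.1,-1,1],
  [0,0,0,-16.4,-14.1,-1,1],
  [0,0,0,-16.4,-14.1,-1,1],
  [0,0,0,-16.4,-14.1,-1,1],
  [0,0,0,-16.4,-14.1,-1,1],
  [0,0,0,-16.4,-14.1,-1,1],
  [0,0,0,-16.4,-14.1,-1,1],
  [0,0,0,-16.4,-14.1,-1,1],
  [0,0,0,-16.4,-14.1,-1,1],
  [0,0,0,-16.4,-14.1,-1,1],
  [0,0,0,-16.4,-14.1,-1,1],
  [0,0,0,-16.4,-14.1,-1,1],
  [0,0,0,-16.4,-14.1,-1,1],
  [0,0,0,-16.4,-14.1,-1,1],
  [0,0,0,-16.4,-14.1,-1,1],
  [0,0,0,-16.4,-14.1,-1,1],
  [0,0,0,-16.4,-14.1,-1,1],
  [0,0,0,-16.4,-14.1,-1,1],
  [0,0,0,-16.4,-14.1,-1,1],
  [0,0,0,-16.4,-14.1,-1,1],
])

```text
time_s: 1.82
position: [0.525, 0.0774, 0.2522]
tcp_rot: [[-0.97, 0.242, -0.002], [0.242, 0.97, 0.001], [0.002, 0.0, -1.0]]
force: [0.3, 0.1, 0.6]
opening: 0.997
grasp_force: 0.0
```

Run:
```python
from rig import read_state, optics
from h import *
s=read_state(); c=optics.capture('wrist'); im=c['image']; cv2.imwrite('pics/w1.png',im)
print(s['time_s'],s['position'],s['joint_positions'])
E=wristE(c,s); print(proj(c,[.526,.076,.04],E))
hsv=cv2.cvtColor(im,cv2.COLOR_BGR2HSV)
m=((hsv[...,1]<75)&(hsv[...,2]>100)).astype(np.uint8)
cn,h=cv2.findContours(m,cv2.RETR_CCOMP,cv2.CHAIN_APPROX_NONE)
for k,hh in zip(cn,h[0]):
    if cv2.contourArea(k)>300:
        e=cv2.fitEllipse(k); print(hh[3],cv2.contourArea(k),np.round(e[0],1),np.round(e[1],1),onz(c,e[0],.04,E).round(4))
```

```text
1.8167 [0.52500076 0.07736725 0.25223376] [-3.70420617e+00  2.09125952e+01  9.34964352e+01  2.54386730e-02
  6.56875267e+01 -7.97098011e+01]
[317.91424257 220.33660985]
-1 745.5 [ 10.  252.6] [21.8 59.3] [ 0.4777 -0.2711  0.04  ]
-1 1855.0 [208.4  16.3] [36.6 88.9] [0.3117 0.0239 0.04  ]
21 355.5 [198.8  19.1] [19.7 23.1] [0.3116 0.0143 0.04  ]
21 351.5 [219.7  11.2] [19.5 23.1] [0.3103 0.0354 0.04  ]
-1 152420.0 [319.3 135.4] [328.2 688.2] [0.4401 0.0991 0.04  ]
24 512.5 [340.8 302.8] [31.6 32.2] [0.6291 0.0781 0.04  ]
24 599.5 [319.  221.2] [27.2 28.1] [0.5272 0.077  0.04  ]
24 3224.0 [146.9 136.3] [55.8 73.9] [ 0.398 -0.073  0.04 ]
24 2482.5 [ 80.6 106.5] [43.2 80.5] [ 0.3552 -0.1267  0.04  ]
24 877.0 [ 38.4 107.6] [14.9 89.3] [ 0.3459 -0.1683  0.04  ]
24 324.0 [116.7  49.7] [18.5 22.6] [ 0.3167 -0.071   0.04  ]
24 335.5 [136.9  41.9] [19.2 22.5] [ 0.3153 -0.0496  0.04  ]
24 342.0 [106.3  25.4] [18.9 23.3] [ 0.2954 -0.0723  0.04  ]
24 342.0 [126.8  17.6] [18.6 23.7] [ 0.2941 -0.0509  0.04  ]
```

View pics/w1.png

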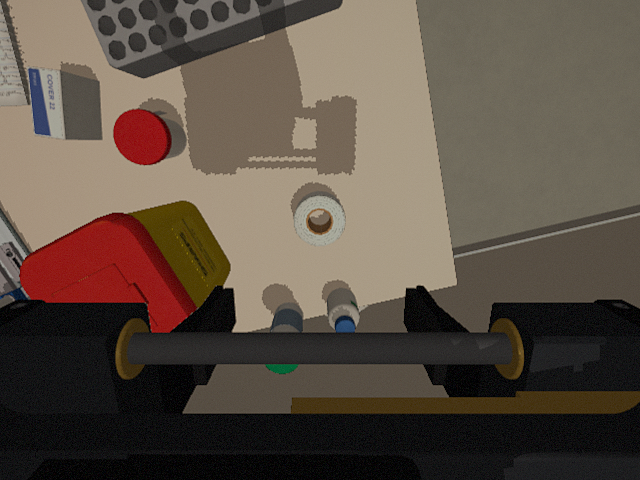

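Request:
send_rows([
  [0,0,0,-0.03,0,3,1],
  [0,0,0,-0.03,0,6,1],
  [0,0,0,-0.03,0,6,1],
  [0,0,0,-0.03,0,6,1],
  [0,0,0,-0.03,0,6,1],
  [0,0,0,-0.03,0,6,1],
  [0,0,0,-0.03,0,6,1],
  [0,0,0,-0.03,0,6,1],
  [0,0,0,-0.03,0,6,1],
])

```text
time_s: 2.62
position: [0.5286, 0.0764, 0.0745]
tcp_rot: [[-0.97, 0.243, 0.004], [0.243, 0.97, -0.0], [-0.004, 0.001, -1.0]]
force: [0.2, 0.1, 0.4]
opening: 0.998
grasp_force: 0.0
```

Run:
```python
from rig import read_state, optics
from h import *
for i in range(4):
    s=read_state(); c=optics.capture('wrist'); print(s['time_s'],s['position'].round(4),s['tcp_rot'][:,2])
E=wristE(c,s); im=c['image']
g=proj(c,[.527,.077,.04],E); print(g); x,y=g.round().astype(int)
cr=im[y-45:y+45,x-45:x+45]; hsv=cv2.cvtColor(cr,cv2.COLOR_BGR2HSV)
m=((hsv[...,1]<75)&(hsv[...,2]>100)).astype(np.uint8)
cn,h=cv2.findContours(m,cv2.RETR_CCOMP,cv2.CHAIN_APPROX_NONE)
for k,hh in zip(cn,h[0]):
    if cv2.contourArea(k)>300:
        e=cv2.fitEllipse(k);p=np.array(e[0])+[x-45,y-45]; print(hh[3],cv2.contourArea(k),p.round(1),np.round(e[1],1),onz(c,p,.04,E).round(4))
```

```text
2.6167 [0.5286 0.0764 0.0745] [ 4.11069241e-03 -2.43932613e-04 -9.99991521e-01]
2.6667 [0.5286 0.0762 0.0745] [ 4.20032242e-03 -2.46080469e-04 -9.99991148e-01]
2.7167 [0.5284 0.0761 0.0744] [ 3.82129451e-03 -2.59666835e-04 -9.99992665e-01]
2.7667 [0.5282 0.076  0.0741] [ 3.28646596e-03 -2.19385513e-04 -9.99994575e-01]
[319.63543773 277.87462337]
-1 2753.0 [319.2 303.4] [ 44.3 108.4] [0.5435 0.0726 0.04  ]
-1 363.0 [335.5 243.4] [15.5 35.6] [0.5081 0.0913 0.04  ]
```

Request:
send_rows([
  [0,0,0,0,0,1,1],
  [0,0,0,0,0,1.95,1],
  [0,0,0,0,0,1.95,1],
  [0,0,0,0,0,1.95,1],
  [0,0,0,0,0,1.95,1],
  [0,0,0,0,0,1.95,0.5],
  [0,0,0,0,0,1.95,0.5],
  [0,0,0,0,0,1.95,0.5],
  [0,0,0,0,0,1.95,0.5],
  [0,0,0,0,0,1.95,0.5],
  [0,0,0,0,0,1.95,0.5],
  [0,0,0,0,0,1.95,0.5],
  [0,0,0,0,0,1.95,0.5],
])

```text
time_s: 3.9
position: [0.5275, 0.076, 0.0145]
tcp_rot: [[-0.97, 0.243, 0.001], [0.243, 0.97, -0.0], [-0.001, 0.0, -1.0]]
force: [0.9, -0.0, 5.4]
opening: 0.669
grasp_force: 30.0
```

Request:
send_rows([
  [0,0,0,0,0,-1,0.5],
  [0,0,0,0,0,-2.3,0.5],
  [0,0,0,0,0,-3.6,0.5],
  [0,0,0,0,0,-4.9,0.5],
  [0,0,0,0,0,-6.2,0.5],
  [0,0,0,0,0,-7.5,0.5],
  [0,0,0,0,0,-8.2,0.5],
  [0,0,1,0,-1,-8.2,0.5],
  [0,0,2.3,0.1,-2.3,-8.2,0.5],
  [0,0,3.6,0.1,-3.6,-8.2,0.5],
  [0,0,4.9,0.2,-4.9,-8.2,0.5],
  [0,0,6.2,0.2,-6.2,-8.2,0.5],
  [0,0,7.5,0.3,-7.5,-8.2,0.5],
  [0,0,8.8,0.3,-8.8,-8.2,0.5],
  [0,0,10.1,0.4,-10.1,-8.2,0.5],
  [0,0,11.4,0.4,-11.4,-8.2,0.5],
  [0,0,12.7,0.5,-12.7,-8.2,0.5],
  [0,0,14,0.5,-14.2,-8.2,0.5],
  [0,0,14,0.5,-14.2,-8.2,0.5],
  [0,0,14,0.5,-14.2,-8.2,0.5],
])

```text
time_s: 5.57
position: [0.4079, -0.3359, 0.2593]
tcp_rot: [[-0.099, 0.995, -0.001], [0.995, 0.099, 0.001], [0.001, -0.001, -1.0]]
force: [-0.6, -0.3, -1.2]
opening: 0.671
grasp_force: 30.0
```

Request:
send_rows([
  [0,0,0,0,0,0,0.5],
  [0,0,0,0,0,0,0.5],
  [0,0,0,0,0,0,0.5],
  [0,0,0,0,0,0,0.5],
  [0,0,0,0,0,0,0.5],
])

```text
time_s: 5.98
position: [0.4094, -0.3324, 0.2602]
tcp_rot: [[-0.105, 0.994, -0.0], [0.994, 0.105, 0.0], [0.0, 0.0, -1.0]]
force: [0.1, -0.5, -0.8]
opening: 0.666
grasp_force: 30.0
```

Run:
```python
from rig import read_state, optics
from h import *
import pickle
s=read_state(); c={n:optics.capture(n) for n in('wrist','scene','side')}
pickle.dump((s,c),open('c1.pkl','wb'))
print(s['time_s'],s['position'].round(4),s['tcp_rot'].round(3),s['opening'])
E=wristE(c['wrist'],s)
for p in [(.409,-.333,.018),(.586,-.3135,.0645)]: print(proj(c['wrist'],p,E))
a,b=c['scene']['image'],c['side']['image']
v=np.vstack([np.hstack([cv2.resize(a[90:240,300:460],(400,300)),cv2.resize(b[80:215,260:440],(400,300))]),cv2.resize(c['wrist']['image'][:,:][0:480:,:],(400,300)).repeat(1,1) @ np.eye(3) if 0 else np.hstack([cv2.resize(c['wrist']['image'],(400,300))]*2)])
cv2.imwrite('pics/m1.png',v)
cv2.imwrite('pics/w2.png',c['wrist']['image'])
```

```text
5.9833 [ 0.4094 -0.3324  0.2602] [[-0.105  0.994 -0.   ]
 [ 0.994  0.105  0.   ]
 [ 0.     0.    -1.   ]] 0.6657372706417999
[318.93485536 214.16204785]
[487.94650886 222.03221329]
```

View pics/m1.png

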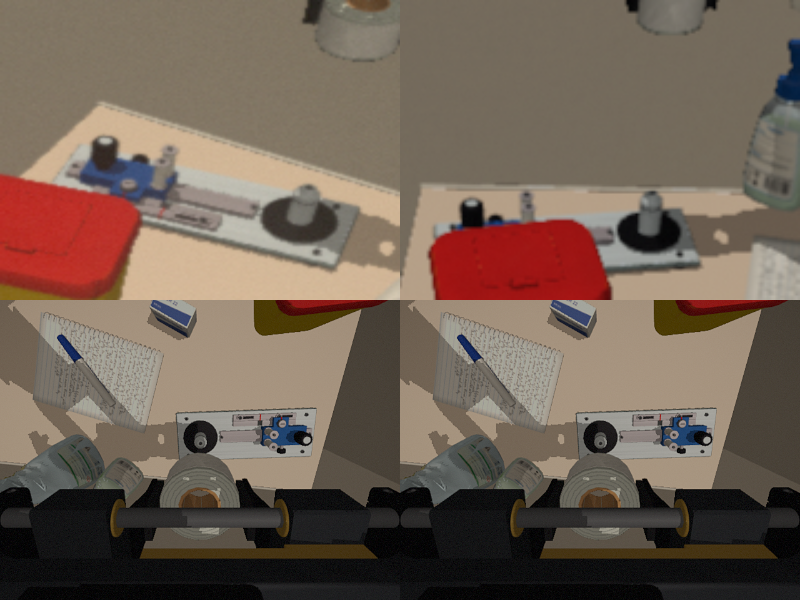

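Run:
```python
from h import *
import pickle
s,d=pickle.load(open('c1.pkl','rb')); c=d['wrist'];im=c['image'];E=wristE(c,s)
hsv=cv2.cvtColor(im,cv2.COLOR_BGR2HSV)
def blob(m,x0,y0,x1,y1,mn=8):
    out=[]
    for k in cv2.findContours(np.pad(m[y0:y1,x0:x1].astype(np.uint8),1),0,1)[0]:
        if cv2.contourArea(k)>mn:
            q=cv2.minAreaRect(k) if len(k)<6 else cv2.fitEllipse(k); out.append((np.array(q[0])+[x0-1,y0-1],q[1],cv2.contourArea(k)))
    return out
V,S,H=hsv[...,2].astype(int),hsv[...,1],hsv[...,0]
for r in blob(V<50,285,180,355,250): print('table',r[0].round(1),np.round(r[1],1),onz(c,r[0],.018,E).round(4))
for r in blob(V<45,460,195,510,250): print('knob',r[0].round(1),np.round(r[1],1),onz(c,r[0],.0645,E).round(4))
red=((H<10)|(H>170))&(S>90)
for r in blob(red,370,170,480,240,1): print('red',r[0].round(1),np.round(r[1],1),r[2],onz(c,r[0],.014,E).round(4))
sp=d['scene'],d['side']
cv2.imwrite('pics/w2c.png',cv2.resize(im[165:270,270:520],(800,336),interpolation=cv2.INTER_CUBIC))
```

```text
table [320.  219.1] [51.7 53.4] [ 0.4109 -0.3388  0.018 ]
knob [484.5 220.8] [21.  29.7] [ 0.582  -0.3126  0.0645]
red [451.9 186.8] [4.8 5.2] 3.0 [ 0.5601 -0.2854  0.014 ]
red [415.7 186.7] [2.6 9.6] 8.0 [ 0.518  -0.2896  0.014 ]
```

View pics/w2c.png

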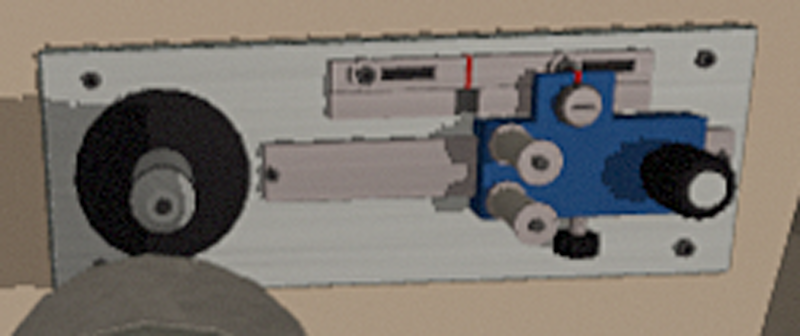

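Run:
```python
from h import *
import pickle
s,d=pickle.load(open('c1.pkl','rb')); c=d['wrist'];E=wristE(c,s)
f=lambda x,y,z:onz(c,(270+x/3.2,165+y/3.2),z,E)
for n,x,y,z in [('tip',163,206,.063),('tab',163,175,.018),('knob',709,189,.0645),('knob66',709,189,.067),('c1',40,50,.01),('c2',755,27,.01),('c3',728,270,.01),('redstrip',469,72,.014),('redwing',578,77,.022),('plunger',582,106,.036)]:
    print(n,f(x,y,z).round(4))
p,q=f(40,50,.01),f(755,27,.01); print('yaw',np.degrees(np.arctan2(*(p-q)[1::-1])),np.linalg.norm(p-q))
a,b=d['scene'],d['side']
# scene/side tips at x2.5 and 2.22 zoom of tile
print(tri(a,(300+309/2.5,90+189/2),b,(260+652*1-0,0)) if 0 else tri(a,(300+309/2.5,90+189/2),b,(260+(652-400)/2.222,80+197/2.222)))
print(onz(a,(300+309/2.5,90+189/2),.063),onz(b,(260+(652-400)/2.222,80+197/2.222),.063))
```

```text
tip [ 0.4119 -0.3402  0.063 ]
tab [ 0.4121 -0.3394  0.018 ]
knob [ 0.5903 -0.3152  0.0645]
knob66 [ 0.589  -0.3148  0.067 ]
c1 [ 0.3625 -0.2994  0.01  ]
c2 [ 0.6209 -0.2639  0.01  ]
c3 [ 0.6345 -0.3555  0.01  ]
redstrip [ 0.5191 -0.2904  0.014 ]
redwing [ 0.556  -0.2874  0.022 ]
plunger [ 0.5541 -0.2959  0.036 ]
yaw -172.17310396907246 0.26079743213511775
(array([ 0.40831319, -0.33902601,  0.06059177]), np.float64(0.0016627927499273205))
[ 0.40834664 -0.33747106  0.063     ] [ 0.4082469 -0.3342416  0.063    ]
```

Run:
```python
from h import *
import pickle
s,d=pickle.load(open('c1.pkl','rb')); c=d['wrist'];im=c['image'];E=wristE(c,s)
th=np.linspace(0,2*np.pi,73)
P=np.array(s['position']);R=np.array(s['tcp_rot'])
for z in(-.0255,.0145):
    pts=np.array([proj(c,P+R@[.029*np.cos(t),.029*np.sin(t),z],E) for t in th]); print('outer',z,pts.min(0),pts.max(0),proj(c,P+R@[0,0,z],E))
pts=np.array([proj(c,P+R@[.013*np.cos(t),.013*np.sin(t),-.0255],E) for t in th]);print('hole',pts.min(0),pts.max(0))
o=im.copy()
for z,r in((-.0255,.029),(-.0255,.013),(.0145,.029)):
    for t in th: cv2.circle(o,tuple(proj(c,P+R@[r*np.cos(t),r*np.sin(t),z],E).round().astype(int)),0,(0,0,255),-1)
cv2.imwrite('pics/w2d.png',np.hstack([cv2.resize(x[235:355,245:395],(400,320)) for x in(im,o)]))
# same overlay onto scene and side
for n in('scene','side'): print(n,proj(d[n],P+R@[0,0,-.0255]))
```

```text
outer -0.0255 [254.15807804 270.16742977] [384.91703235 386.44545064] [319.53769913 331.47346966]
outer 0.0145 [267.14817416 243.68278944] [371.7970203  340.01171183] [319.47259145 293.94900671]
hole [290.2574931  304.83807813] [348.81812717 356.83904391]
scene [446.30189607  90.12963313]
side [381.15123573  69.608104  ]
```

View pics/w2d.png

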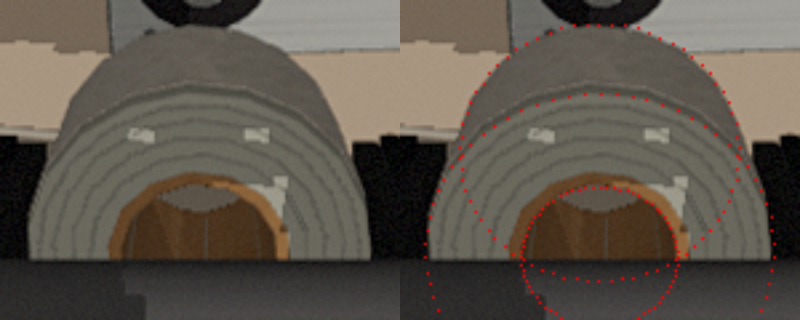

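Request:
send_rows([
  [0,0,0,-0.1,0,1,0.5],
  [0,0,0,-0.2,0,2.2,0.5],
  [0,0,0,-0.2,0,3.4,0.5],
  [0,0,0,-0.2,0,4.6,0.5],
  [0,0,0,-0.2,0,5.5,0.5],
  [0,0,0,-0.2,0,5.5,0.5],
  [0,0,0,-0.2,0,5.5,0.5],
  [0,0,0,-0.2,0,5.5,0.5],
  [0,0,0,-0.2,0,5.5,0.5],
  [0,0,0,-0.2,0,5.5,0.5],
])

```text
time_s: 6.97
position: [0.4107, -0.3408, 0.0971]
tcp_rot: [[-0.103, 0.995, 0.003], [0.995, 0.103, -0.004], [-0.004, 0.002, -1.0]]
force: [0.1, 0.2, -1.7]
opening: 0.665
grasp_force: 30.0
```

Run:
```python
from rig import read_state, optics
from h import *
import pickle
for i in range(3): optics.capture('wrist')
s=read_state(); d={n:optics.capture(n) for n in('wrist','scene','side')}
pickle.dump((s,d),open('c2.pkl','wb'))
print(s['time_s'],s['position'].round(4),s['force'].round(2))
P,R=s['position'],s['tcp_rot']; th=np.linspace(0,2*np.pi,73)
out=[]
for n in('scene','side'):
    c=d[n]; u,v=proj(c,P).round().astype(int); k=6
    im=cv2.resize(c['image'][v-25:v+25,u-33:u+33],None,fx=k,fy=k,interpolation=cv2.INTER_CUBIC); o=im.copy()
    for p,r,h,col in((P,.029,.0255,(0,0,255)),(P,.029,-.0145,(0,0,255)),((.411,-.338,0),.033,.018,(0,255,0)),((.411,-.338,0),.0055,.063,(0,255,0))):
        for t in th:
            q=proj(c,[p[0]+r*np.cos(t),p[1]+r*np.sin(t),p[2]+h]); cv2.circle(o,tuple(((q-[u-33,v-25]+.5)*k).astype(int)),1,col,-1)
    print(n,u,v); out.append(np.hstack([im,o]))
cv2.imwrite('pics/c2.png',np.vstack(out))
```

```text
7.1167 [ 0.4101 -0.3401  0.0964] [-0.46 -0.45 -0.85]
scene 426 171
side 373 154
```

View pics/c2.png

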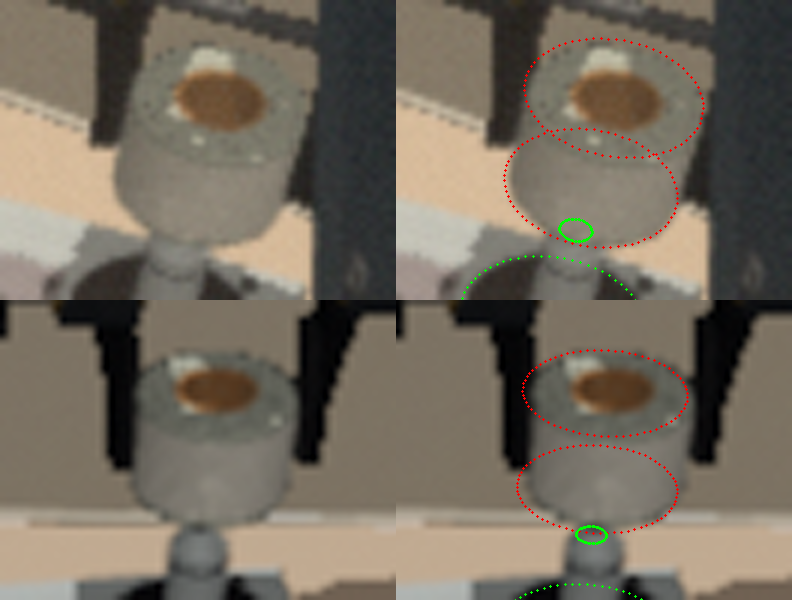

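Run:
```python
from h import *
import pickle
s,d=pickle.load(open('c2.pkl','rb')); c=d['wrist'];im=c['image'];E=wristE(c,s);P=s['position']
th=np.linspace(0,2*np.pi,73); x0,y0,x1,y1=220,130,420,330;k=2
o=cv2.resize(im[y0:y1,x0:x1],None,fx=k,fy=k,interpolation=cv2.INTER_CUBIC); raw=o.copy()
for p,r,h,col in((P,.029,P[2]+.0255,(0,0,255)),(P,.029,P[2]-.0145,(0,0,255)),((.412,-.340),.033,.018,(0,255,0))):
    for t in th: 
        q=proj(c,[p[0]+r*np.cos(t),p[1]+r*np.sin(t),h],E); cv2.circle(o,tuple(((q-[x0,y0]+.5)*k).astype(int)),1,col,-1)
cv2.imwrite('pics/c2w.png',np.hstack([raw,o]))
for n,rows_sp,rows_roll in (('side',range(183,192,2),range(160,172,3)),('scene',range(186,196,2),range(165,175,3))):
    g=cv2.cvtColor(d[n]['image'],cv2.COLOR_BGR2GRAY)
    u=proj(d[n],[.411,-.339,.05])[0]
    for r in list(rows_sp): print(n,r,g[r,int(u)-16:int(u)+17].tolist(),int(u)-16)
```

```text
side 183 [72, 93, 68, 6, 7, 8, 9, 7, 8, 9, 7, 12, 60, 91, 96, 101, 104, 106, 104, 102, 95, 65, 14, 8, 7, 8, 10, 12, 13, 13, 18, 68, 98] 355
side 185 [73, 92, 74, 25, 8, 7, 8, 8, 8, 6, 8, 9, 9, 34, 64, 78, 84, 87, 85, 80, 57, 22, 5, 9, 8, 8, 7, 10, 8, 9, 11, 67, 99] 355
side 187 [82, 94, 100, 72, 19, 9, 7, 7, 8, 7, 9, 7, 7, 8, 8, 8, 8, 8, 8, 7, 9, 6, 8, 10, 7, 9, 5, 7, 8, 8, 54, 90, 97] 355
side 189 [96, 92, 99, 99, 86, 59, 32, 13, 7, 8, 9, 8, 7, 8, 9, 8, 8, 9, 8, 7, 7, 7, 7, 7, 8, 8, 8, 10, 29, 58, 84, 98, 97] 355
side 191 [144, 99, 99, 100, 99, 100, 100, 86, 67, 52, 32, 13, 9, 7, 10, 10, 11, 11, 10, 10, 11, 10, 8, 12, 22, 46, 66, 77, 91, 98, 98, 98, 98] 355
scene 186 [176, 137, 127, 125, 128, 127, 128, 128, 125, 126, 128, 129, 115, 115, 119, 121, 120, 119, 125, 127, 119, 115, 121, 130, 130, 124, 137, 139, 161, 169, 183, 185, 191] 405
scene 188 [170, 132, 127, 125, 124, 122, 114, 114, 111, 95, 83, 79, 85, 106, 120, 131, 133, 135, 130, 130, 130, 132, 144, 158, 179, 187, 188, 191, 188, 189, 192, 190, 191] 405
scene 190 [126, 125, 122, 111, 82, 63, 50, 49, 47, 44, 52, 64, 92, 87, 104, 112, 115, 120, 124, 119, 116, 108, 94, 115, 125, 131, 133, 133, 151, 179, 189, 191, 191] 405
scene 192 [120, 94, 59, 45, 47, 49, 46, 46, 42, 48, 54, 84, 99, 111, 109, 111, 101, 95, 100, 95, 100, 93, 55, 46, 64, 97, 111, 117, 89, 86, 118, 172, 178] 405
scene 194 [72, 50, 47, 49, 49, 48, 49, 45, 51, 51, 67, 94, 106, 111, 113, 117, 119, 116, 119, 115, 107, 79, 44, 44, 44, 50, 55, 74, 79, 80, 92, 118, 123] 405
```

View pics/c2w.png

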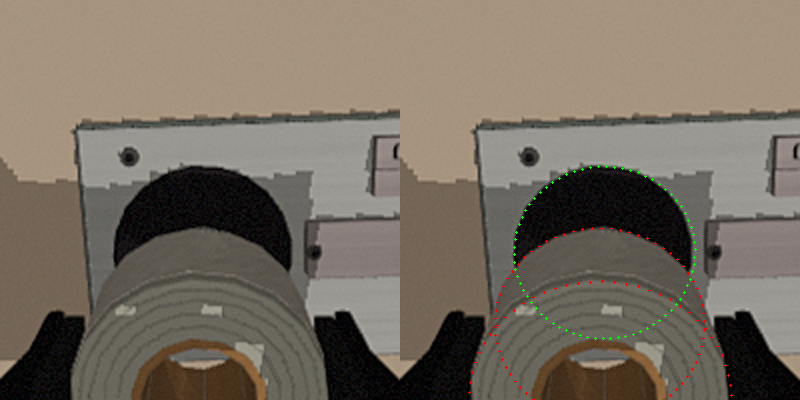

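Request:
send_rows([
  [0,0,0,-0.05,0.06,0,0.5],
  [0,0,0,-0.05,0.06,0,0.5],
  [0,0,0,-0.05,0.06,0,0.5],
  [0,0,0,-0.05,0.06,0,0.5],
  [0,0,0,-0.05,0.06,0,0.5],
  [0,0,0,-0.05,0.06,0,0.5],
  [0,0,0,-0.05,0.06,0,0.5],
  [0,0,0,-0.05,0.06,0,0.5],
])

```text
time_s: 7.93
position: [0.4115, -0.3408, 0.095]
tcp_rot: [[-0.103, 0.995, -0.0], [0.995, 0.103, 0.0], [0.0, -0.0, -1.0]]
force: [-0.3, -0.4, -0.8]
opening: 0.667
grasp_force: 30.0
```

Request:
send_rows([
  [0,0,0,0.02,0.02,0.2,0.5],
  [0,0,0,0.02,0.02,0.4,0.5],
  [0,0,0,0.02,0.02,0.6,0.5],
  [0,0,0,0.02,0.02,0.8,0.5],
  [0,0,0,0.02,0.02,1.0,0.5],
  [0,0,0,0.02,0.02,1.0,0.5],
  [0,0,0,0.02,0.02,1.0,0.5],
  [0,0,0,0.02,0.02,1.0,0.5],
  [0,0,0,0.02,0.02,1.0,0.5],
])

```text
time_s: 8.68
position: [0.4123, -0.3404, 0.0653]
tcp_rot: [[-0.103, 0.995, 0.0], [0.995, 0.103, -0.0], [-0.0, 0.0, -1.0]]
force: [0.0, 0.3, -1.3]
opening: 0.666
grasp_force: 30.0
```

Run:
```python
from rig import read_state
s=read_state(); print(s['force'].round(2),s['moment'].round(3),s['position'].round(4))
```

```text
[ 0.01  0.27 -1.26] [-0.102  0.06   0.014] [ 0.4123 -0.3404  0.0653]
```

Request:
send_rows([
  [0,0,0,0,0,0.2,0.5],
  [0,0,0,0,0,0.4,0.5],
  [0,0,0,0,0,0.6,0.5],
  [0,0,0,0,0,0.8,0.5],
  [0,0,0,0,0,0.95,0.5],
  [0,0,0,0,0,0.95,0.5],
  [0,0,0,0,0,0.95,0.5],
  [0,0,0,0,0,0.95,0.5],
  [0,0,0,0,0,0.95,0.5],
])

```text
time_s: 9.43
position: [0.4122, -0.3404, 0.0367]
tcp_rot: [[-0.103, 0.995, 0.0], [0.995, 0.103, -0.0], [-0.0, 0.0, -1.0]]
force: [0.6, -0.2, -1.7]
opening: 0.668
grasp_force: 30.0
```

Free so far; feel for the turntable in small steps.

Request:
send_rows([
  [0,0,0,0,0,0.04,0.5],
  [0,0,0,0,0,0.07,0.5],
  [0,0,0,0,0,0.1,0.5],
  [0,0,0,0,0,0.12,0.5],
  [0,0,0,0,0,0.12,0.5],
  [0,0,0,0,0,0.12,0.5],
  [0,0,0,0,0,0.12,0.5],
])

```text
time_s: 10.02
position: [0.4121, -0.3402, 0.0329]
tcp_rot: [[-0.103, 0.995, -0.0], [0.995, 0.103, -0.0], [0.0, -0.0, -1.0]]
force: [0.6, 0.1, -1.1]
opening: 0.666
grasp_force: 30.0
```

Request:
send_rows([
  [0,0,0,0,0,0.02,0.5],
  [0,0,0,0,0,0.03,0.5],
  [0,0,0,0,0,0.03,0.5],
  [0,0,0,0,0,0.03,0.5],
  [0,0,0,0,0,0.03,0.5],
])

```text
time_s: 10.43
position: [0.4122, -0.3403, 0.0325]
tcp_rot: [[-0.103, 0.995, 0.0], [0.995, 0.103, -0.0], [-0.0, 0.0, -1.0]]
force: [-0.7, 0.5, 5.6]
opening: 0.666
grasp_force: 30.0
```

Contact (about 6.5 N upward). Release gently to about 75 mm, then lift straight up.

Request:
send_rows([
  [0,0,0,0,0,0,0.72],
  [0,0,0,0,0,0,0.78],
  [0,0,0,0,0,0,0.85],
  [0,0,0,0,0,0,0.88],
  [0,0,0,0,0,0,0.88],
  [0,0,0,0,0,0,0.88],
  [0,0,0,0,0,-0.3,0.88],
  [0,0,0,0,0,-0.8,0.88],
  [0,0,0,0,0,-1.6,0.88],
  [0,0,0,0,0,-2.6,0.88],
  [0,0,0,0,0,-3.6,0.88],
  [0,0,0,0,0,-4.6,0.88],
  [0,0,0,0,0,-5.6,0.88],
  [0,0,0,0,0,-6,0.88],
  [0,0,0,0,0,-6,0.88],
  [0,0,0,0,0,-6,0.88],
  [0,0,0,0,0,-6,0.88],
])

```text
time_s: 11.85
position: [0.4114, -0.3393, 0.2112]
tcp_rot: [[-0.103, 0.995, -0.001], [0.995, 0.103, 0.002], [0.002, -0.001, -1.0]]
force: [0.3, 0.1, 0.2]
opening: 0.881
grasp_force: 0.0
```

```bash
cat >> h.py <<'E'
def blob(m,x0,y0,x1,y1,mn=8):
    out=[]
    for k in cv2.findContours(np.pad(m[y0:y1,x0:x1].astype(np.uint8),1),0,1)[0]:
        if cv2.contourArea(k)>=mn:
            q=cv2.minAreaRect(k) if len(k)<6 else cv2.fitEllipse(k); out.append((np.array(q[0])+[x0-1,y0-1],np.round(q[1],1),cv2.contourArea(k)))
    return out
E
python3 - <<'E'
from rig import read_state, optics
from h import *
import pickle
for i in range(4): optics.capture('wrist')
s=read_state(); c=optics.capture('wrist'); pickle.dump((s,c),open('c3.pkl','wb')); E=wristE(c,s);im=c['image']
print(s['time_s'],s['position'].round(4),s['opening'])
hsv=cv2.cvtColor(im,cv2.COLOR_BGR2HSV);V,S,H=[hsv[...,i].astype(int) for i in(2,1,0)]
for p in((.412,-.340,.058),(.59,-.315,.0645),(.5191,-.2904,.014),(.556,-.2874,.022)): print(proj(c,p,E).round(1))
core=(H<22)&(S>110)&(V>30)
print('core',[(r[0].round(1),r[1],r[2],onz(c,r[0],.058,E).round(4)) for r in blob(core,270,180,370,300,30)])
red=((H<8)|(H>172))&(S>100)
print('red',[(r[0].round(1),r[1],r[2],onz(c,r[0],.014,E).round(4)) for r in blob(red,360,130,640,280,2)])
x,y=proj(c,(.59,-.315,.0645),E).round().astype(int)
print('knobdark',[(r[0].round(1),r[1],r[2],onz(c,r[0],.0645,E).round(4)) for r in blob(V<50,x-50,y-40,min(x+50,640),y+40,40)])
print('knobtop',[(r[0].round(1),r[1],r[2],onz(c,r[0],.0645,E).round(4)) for r in blob((V>120)&(S<50),x-20,y-20,min(x+20,640),y+20,15)])
bl=(H>100)&(H<125)&(S>120)
print('blue',[(r[0].round(1),r[1],r[2]) for r in blob(bl,360,130,640,300,100)])
E
```

```text
12.05 [ 0.4115 -0.3395  0.2106] 0.8775174546738821
[320.1 233.4]
[517.2 228.2]
[429.  186.5]
[468.2 188.3]
core [(array([319.9, 232.8]), array([29.7, 30.8]), 716.5, array([ 0.4118, -0.3395,  0.058 ]))]
red [(array([469.1, 185.6]), array([3.9, 5.2]), 2.0, array([ 0.5598, -0.2853,  0.014 ])), (array([428.7, 185.5]), array([ 1.9, 12.2]), 11.0, array([ 0.5185, -0.2894,  0.014 ]))]
knobdark [(array([470.2, 247.4]), array([7. , 9.9]), 49.5, array([ 0.5516, -0.3374,  0.0645])), (array([508. , 224.5]), array([24.7, 36.9]), 707.0, array([ 0.5808, -0.3125,  0.0645]))]
knobtop [(array([509.4, 242. ]), array([11.1, 31. ]), 198.0, array([ 0.5864, -0.3286,  0.0645])), (array([516.4, 228.1]), array([10.9, 13.3]), 112.0, array([ 0.5893, -0.315 ,  0.0645])), (array([521. , 211.6]), array([ 8.7, 13.7]), 73.0, array([ 0.5894, -0.2997,  0.0645]))]
blue [(array([468.3, 214.7]), array([50.7, 79.7]), 2281.0)]
```

Request:
send_rows([
  [0,0,-0.2,0.1,1,0,0.5],
  [0,0,-0.4,0.1,2.3,0,0.5],
  [0,0,-0.4,0.2,3.6,0,0.5],
  [0,0,-0.4,0.2,4.9,0,0.5],
  [0,0,-0.4,0.2,6,0.5,0.5],
  [0,0,-0.4,0.2,6,1.5,0.5],
  [0,0,-0.4,0.2,6,2,0.5],
  [0,0,-0.4,0.2,6,2,0.5],
  [0,0,-0.4,0.2,6,2,0.5],
  [0,0,-0.4,0.2,6,2,0.5],
  [0,0,-0.4,0.2,6,2,0.5],
  [0,0,-0.4,0.2,6,2,0.5],
  [0,0,-0.4,0.2,6,2,0.5],
])

```text
time_s: 13.18
position: [0.5908, -0.3163, 0.1535]
tcp_rot: [[-0.137, 0.991, 0.002], [0.991, 0.137, -0.002], [-0.002, 0.002, -1.0]]
force: [0.2, -0.5, 0.2]
opening: 0.505
grasp_force: 0.0
```

```bash
cat > m.py <<'E'
from rig import read_state, optics
from h import *
for i in range(3): optics.capture('wrist')
s=read_state(); c=optics.capture('wrist'); E=wristE(c,s);im=c['image']
print(s['time_s'],s['position'].round(4),s['tcp_rot'][:2,1].round(4),s['opening'])
hsv=cv2.cvtColor(im,cv2.COLOR_BGR2HSV);V,S,H=[hsv[...,i].astype(int) for i in(2,1,0)]
red=((H<8)|(H>172))&(S>100)
print('red',[(r[0].round(1),r[1],r[2],onz(c,r[0],.014,E).round(4),onz(c,r[0],.024,E).round(4)) for r in blob(red,150,80,500,280,2)])
x,y=proj(c,(.589,-.315,.0645),E).round().astype(int); print(x,y)
for n,m in(('dark',V<50),('top',(V>110)&(S<60))):
    print(n,[(r[0].round(1),r[1],r[2],onz(c,r[0],.0645,E).round(4)) for r in blob(m,x-45,y-45,x+45,y+45,30)])
E
python3 m.py
```

```text
13.3333 [ 0.5906 -0.3159  0.1528] [0.9905 0.1375] 0.502386799633772
red [(array([278.8, 198.9]), array([2.1, 6.3]), 6.5, array([ 0.5512, -0.2876,  0.014 ]), array([ 0.5522, -0.2859,  0.024 ])), (array([239.4, 196.2]), array([ 2.3, 16.5]), 17.0, array([ 0.5172, -0.2899,  0.014 ]), array([ 0.5192, -0.2882,  0.024 ]))]
317 252
dark [(array([291.2, 269.1]), array([12.5, 18.5]), 160.5, array([ 0.571 , -0.3315,  0.0645])), (array([317.5, 247.1]), array([29. , 33.6]), 760.5, array([ 0.5886, -0.3112,  0.0645]))]
top [(array([317.4, 251.8]), array([13.4, 14.6]), 151.0, array([ 0.589 , -0.315 ,  0.0645])), (array([321.7, 255.7]), array([ 86.8, 100. ]), 3840.5, array([ 0.5927, -0.3175,  0.0645]))]
```

Request:
send_rows([
  [0,0,0,0.04,-0.05,0.8,0.5],
  [0,0,0,0.04,-0.05,1.6,0.5],
  [0,0,0,0.04,-0.05,2.4,0.5],
  [0,0,0,0.04,-0.05,3.2,0.5],
  [0,0,0,0.04,-0.05,3.6,0.5],
  [0,0,0,0.04,-0.05,3.9,0.5],
  [0,0,0,0.04,-0.05,3.9,0.5],
  [0,0,0,0.04,-0.05,3.9,0.5],
  [0,0,0,0.04,-0.05,3.9,0.5],
  [0,0,0,0.04,-0.05,3.9,0.5],
  [0,0,0,0.04,-0.05,3.9,0.5],
])

```text
time_s: 14.3
position: [0.5896, -0.3152, 0.0365]
tcp_rot: [[-0.138, 0.99, 0.002], [0.99, 0.138, -0.002], [-0.002, 0.002, -1.0]]
force: [-0.0, -0.5, 0.6]
opening: 0.503
grasp_force: 0.0
```

Request:
send_rows([
  [0,0,0,0,0,0,0.4],
  [0,0,0,0,0,0,0.3],
  [0,0,0,0,0,0,0.1],
  [0,0,0,0,0,0,0.1],
  [0,0,0,0,0,0,0.1],
  [0,0,0,0,0,0,0.1],
  [0,0,0,0,0,0,0.1],
  [0,0,0,0,0,0,0.1],
  [0,0,0,0,0,0,0.1],
])

```text
time_s: 15.05
position: [0.5888, -0.3147, 0.0351]
tcp_rot: [[-0.138, 0.99, -0.0], [0.99, 0.138, -0.0], [-0.0, -0.0, -1.0]]
force: [-0.9, 0.7, 1.4]
opening: 0.239
grasp_force: 30.0
```

Request:
send_rows([
  [0,0,0,0,-0.1,0,0.1],
  [0,0,0,0,-0.25,0,0.1],
  [0,0,0,0,-0.4,0,0.1],
  [0,0,0,0,-0.55,0,0.1],
  [0,0,0,0,-0.7,0,0.1],
  [0,0,0,0,-0.85,0,0.1],
  [0,0,0,0,-0.95,0,0.1],
  [0,0,0,0,-0.95,0,0.1],
  [0,0,0,0,-0.95,0,0.1],
  [0,0,0,0,-0.95,0,0.1],
  [0,0,0,0,-0.95,0,0.1],
])

```text
time_s: 15.97
position: [0.5603, -0.3187, 0.0351]
tcp_rot: [[-0.138, 0.99, -0.001], [0.99, 0.138, 0.0], [0.0, -0.001, -1.0]]
force: [-0.7, 0.3, 1.7]
opening: 0.246
grasp_force: 30.0
```

```bash
cat > r.py <<'E'
from rig import read_state, optics
from h import *
F=[]
for i in range(3): s=read_state(); F.append(s['force']); c=optics.capture('wrist')
F=np.mean(F,0); R=s['tcp_rot']; P=s['position']
f=np.array([-.9903,-.1392,0]); k0=np.array([.5888,-.3147,0])
print(s['time_s'],'travel mm',((P-k0)@f*1e3).round(2),'force fwd',(F@f).round(2),'F',F.round(2),'open',round(s['opening'],3))
E=wristE(c,s);hsv=cv2.cvtColor(c['image'],cv2.COLOR_BGR2HSV);V,S,H=[hsv[...,i].astype(int) for i in(2,1,0)]
red=((H<8)|(H>172))&(S>90)
for r in blob(red,150,60,500,330,3):
    p=onz(c,r[0],.017,E);q=onz(c,r[0],.0285,E); print('red',r[0].round(1),r[1],r[2],'along(strip z)',((p-k0)@f*1e3).round(1),'along(wing z)',((q-k0)@f*1e3).round(1))
E
python3 r.py
```

```text
16.0667 travel mm 28.8 force fwd 0.72 F [-0.72 -0.03  1.76] open 0.247
red [256.3 238.5] [ 5.2 11.6] 32.0 along(strip z) 62.8 along(wing z) 60.6
red [248.4 226. ] [ 4.5 15.8] 41.0 along(strip z) 66.6 along(wing z) 64.2
```

Request:
send_rows([
  [0,0,0,0,-0.03,0,0.1],
  [0,0,0,0,-0.06,0,0.1],
  [0,0,0,0,-0.08,0,0.1],
  [0,0,0,0,-0.08,0,0.1],
  [0,0,0,0,-0.08,0,0.1],
])

```text
time_s: 16.53
position: [0.559, -0.3189, 0.0351]
tcp_rot: [[-0.138, 0.99, 0.001], [0.99, 0.138, -0.0], [-0.001, 0.001, -1.0]]
force: [4.0, 1.2, 0.5]
opening: 0.244
grasp_force: 30.0
```

```bash
python3 r.py
```

```text
16.6333 travel mm 30.23 force fwd -4.58 F [4.43 1.42 0.77] open 0.24
red [256.3 238.3] [ 5.1 11.8] 33.0 along(strip z) 64.1 along(wing z) 62.0
red [250.8 226.2] [ 4.1 18.5] 45.5 along(strip z) 66.7 along(wing z) 64.4
```

Request:
send_rows([
  [0,0,0,0,-0.02,0,0.1],
  [0,0,0,0,-0.04,0,0.1],
  [0,0,0,0,-0.05,0,0.1],
  [0,0,0,0,-0.05,0,0.1],
  [0,0,0,0,-0.05,0,0.1],
])

```text
time_s: 17.1
position: [0.5555, -0.3194, 0.0351]
tcp_rot: [[-0.138, 0.99, -0.002], [0.99, 0.138, 0.0], [0.001, -0.002, -1.0]]
force: [-1.8, -1.5, 3.0]
opening: 0.244
grasp_force: 30.0
```

```bash
python3 r.py
```

```text
17.2 travel mm 33.56 force fwd 2.19 F [-2.09 -0.86  3.55] open 0.245
red [256.7 231.6] [ 5.2 25. ] 72.0 along(strip z) 67.1 along(wing z) 65.0
```

Request:
send_rows([
  [0,0,0,0,-0.02,0,0.1],
  [0,0,0,0,-0.03,0,0.1],
  [0,0,0,0,-0.03,0,0.1],
  [0,0,0,0,-0.03,0,0.1],
  [0,0,0,0,-0.03,0,0.1],
])

```text
time_s: 17.67
position: [0.5556, -0.3193, 0.0351]
tcp_rot: [[-0.138, 0.99, -0.001], [0.99, 0.138, -0.0], [0.0, -0.001, -1.0]]
force: [-3.2, -1.0, 4.7]
opening: 0.242
grasp_force: 30.0
```

```bash
python3 r.py
```

```text
17.7667 travel mm 33.56 force fwd 3.44 F [-3.26 -1.56  5.08] open 0.247
red [256.4 231.7] [ 4.8 25.8] 73.5 along(strip z) 67.3 along(wing z) 65.1
```

Request:
send_rows([
  [0,0,0,0,0,0,0.1],
  [0,0,0,0,0,0,0.1],
  [0,0,0,0,0,0,0.1],
  [0,0,0,0,0,0,0.1],
  [0,0,0,0,0,0,0.1],
  [0,0,0,0,0,0,0.1],
  [0,0,0,0,0,0,0.1],
  [0,0,0,0,0,0,0.1],
])

```text
time_s: 18.48
position: [0.5556, -0.3193, 0.0351]
tcp_rot: [[-0.138, 0.99, -0.001], [0.99, 0.138, -0.0], [0.0, -0.001, -1.0]]
force: [-3.6, -1.0, 4.7]
opening: 0.247
grasp_force: 30.0
```

```bash
python3 r.py
```

```text
18.5833 travel mm 33.52 force fwd 3.9 F [-3.78 -1.14  4.69] open 0.245
red [256.4 231.8] [ 4.9 25.8] 74.5 along(strip z) 67.2 along(wing z) 65.1
```

Request:
send_rows([
  [0,0,0,0,-0.02,0,0.1],
  [0,0,0,0,-0.03,0,0.1],
  [0,0,0,0,-0.03,0,0.1],
  [0,0,0,0,-0.03,0,0.1],
  [0,0,0,0,-0.03,0,0.1],
  [0,0,0,0,-0.03,0,0.1],
  [0,0,0,0,-0.03,0,0.1],
])

```text
time_s: 19.22
position: [0.5555, -0.3194, 0.0351]
tcp_rot: [[-0.138, 0.99, 0.001], [0.99, 0.138, -0.0], [-0.0, 0.001, -1.0]]
force: [0.6, 0.0, 4.2]
opening: 0.241
grasp_force: 30.0
```

```bash
python3 r.py
```

```text
19.3167 travel mm 33.7 force fwd -0.29 F [0.27 0.13 3.74] open 0.245
red [256.6 231.8] [ 4.7 26. ] 73.5 along(strip z) 67.3 along(wing z) 65.1
```

Request:
send_rows([
  [0,0,0,0,-0.02,0,0.1],
  [0,0,0,0,-0.04,0,0.1],
  [0,0,0,0,-0.05,0,0.1],
  [0,0,0,0,-0.05,0,0.1],
  [0,0,0,0,-0.05,0,0.1],
  [0,0,0,0,-0.05,0,0.1],
  [0,0,0,0,-0.05,0,0.1],
])

```text
time_s: 19.95
position: [0.5542, -0.3196, 0.0351]
tcp_rot: [[-0.138, 0.99, 0.001], [0.99, 0.138, -0.0], [-0.0, 0.001, -1.0]]
force: [4.1, 0.7, 2.3]
opening: 0.239
grasp_force: 30.0
```

```bash
python3 r.py
```

```text
20.05 travel mm 35.04 force fwd -4.75 F [4.67 0.94 1.98] open 0.248
red [257.9 231.6] [ 6.2 24.3] 76.5 along(strip z) 67.9 along(wing z) 65.8
```

```bash
cat > a.py <<'E'
from rig import read_state, optics
from h import *
import pickle
f=np.array([-.9903,-.1392,0]); l=np.array([-.1392,.9903,0]); k0=np.array([.5888,-.3147,0])
s=read_state(); c=optics.capture('wrist'); trav=(s['position']-k0)@f
hsv=cv2.cvtColor(c['image'],cv2.COLOR_BGR2HSV);V,S,H=[hsv[...,i].astype(int) for i in(2,1,0)]
w=np.where(((H<8)|(H>172)),np.clip(S-60,0,None),0).astype(float)[214:250,246:270]
rows={}
for i,r in enumerate(w):
    if r.sum()>60: rows[214+i]=(r@np.arange(246,270)/r.sum()).round(2)
print(trav*1e3,rows)
up=np.mean([v for k,v in rows.items() if k<=229]);lo=np.mean([v for k,v in rows.items() if k>=235])
s3,c3=pickle.load(open('c3.pkl','rb'))
R2=np.c_[[-.1375,.9905,0],[.9905,.1375,0],[0,0,-1]]
s2=dict(position=np.array([.5906,-.3159,.1528]),tcp_rot=R2)
def line(obs):
    A=[];b=[]
    for E,px,t in obs:
        o,d=ray(c,px,E); n=np.cross(d,l); n/=np.linalg.norm(n); o=o-k0-f*t
        A.append([n@f,n[2]]); b.append(n@o)
    x,res,_,_=np.linalg.lstsq(np.array(A),np.array(b),rcond=None); return x*1e3,(np.array(A)@x-b)*1e3
E3,E2,E1=wristE(c3,s3),wristE(c,s2),wristE(c,s)
for q in ('all','near'):
    a=[(E3,(469.1,185.6),0)] if q=='all' else []; b=[(E3,(428.7,185.5),0)] if q=='all' else []
    W=line(a+[(E2,(278.8,198.9),0),(E1,(lo,239),trav)]); T=line(b+[(E2,(239.4,196.2),0),(E1,(up,224),0)])
    print(q,'wing',W,'strip',T,'notch travel',T[0][0]-W[0][0])
E
python3 a.py
```

```text
35.02436630227586 {219: np.float64(260.93), 220: np.float64(260.02), 221: np.float64(259.29), 222: np.float64(259.28), 223: np.float64(259.31), 224: np.float64(259.32), 225: np.float64(259.35), 226: np.float64(259.5), 227: np.float64(259.56), 228: np.float64(259.53), 229: np.float64(259.55), 230: np.float64(259.58), 231: np.float64(259.73), 232: np.float64(259.78), 233: np.float64(259.69), 234: np.float64(258.34), 235: np.float64(256.65), 236: np.float64(255.91), 237: np.float64(255.43), 238: np.float64(255.43), 239: np.float64(255.46), 240: np.float64(255.47), 241: np.float64(255.49), 242: np.float64(255.56), 243: np.float64(255.6), 244: np.float64(255.55)}
all wing (array([31.65888327, 30.5909595 ]), array([ 0.00580167, -0.04550092,  0.04055263])) strip (array([66.86826295, 16.86720288]), array([ 0.01093014,  0.09362575, -0.10323829])) notch travel 35.20937968032065
near wing (array([31.4720525 , 31.79700561]), array([-1.38777878e-14,  0.00000000e+00])) strip (array([66.1256384 , 20.51250687]), array([-4.16333634e-14, -4.16333634e-14])) notch travel 34.653585901089606
```

Request:
send_rows([
  [0,0,0,0,0,0,0.1],
  [0,0,0,0,0,0,0.1],
  [0,0,0,0,0,0,0.1],
  [0,0,0,0,0,0,0.1],
  [0,0,0,0,0,0,0.1],
  [0,0,0,0,0,0,0.1],
])

```text
time_s: 20.65
position: [0.5541, -0.3196, 0.0352]
tcp_rot: [[-0.138, 0.991, 0.001], [0.991, 0.138, -0.0], [-0.0, 0.001, -1.0]]
force: [4.5, 2.2, 1.6]
opening: 0.242
grasp_force: 30.0
```

```bash
python3 r.py; python3 a.py|grep travel
```

```text
20.75 travel mm 35.06 force fwd -4.85 F [4.69 1.49 1.77] open 0.244
red [257.9 231.8] [ 6.2 24. ] 76.0 along(strip z) 67.9 along(wing z) 65.8
all wing (array([31.65645083, 30.58412313]), array([ 0.00539   , -0.04228759,  0.03769039])) strip (array([66.88400325, 16.90877823]), array([ 0.00804764,  0.06896585, -0.07604332])) notch travel 35.22755242319337
near wing (array([31.48275805, 31.70547774]), array([-6.93889390e-15, -1.38777878e-14])) strip (array([66.33673932, 19.59498643]), array([ 0.00000000e+00, -1.38777878e-14])) notch travel 34.853981270861084
```

Request:
send_rows([
  [0,0,0,0,-0.01,0,0.1],
  [0,0,0,0,-0.02,0,0.1],
  [0,0,0,0,-0.02,0,0.1],
  [0,0,0,0,-0.02,0,0.1],
  [0,0,0,0,-0.02,0,0.1],
  [0,0,0,0,-0.02,0,0.1],
])

```text
time_s: 21.35
position: [0.554, -0.3196, 0.0351]
tcp_rot: [[-0.137, 0.991, 0.002], [0.991, 0.137, -0.0], [-0.001, 0.002, -1.0]]
force: [7.7, 1.3, 1.0]
opening: 0.241
grasp_force: 30.0
```

```bash
python3 r.py; python3 a.py|grep travel
```

```text
21.45 travel mm 35.17 force fwd -6.94 F [6.75 1.87 1.15] open 0.248
red [257.9 231.6] [ 6.4 24. ] 73.5 along(strip z) 68.0 along(wing z) 65.9
all wing (array([31.65515403, 30.58034629]), array([ 0.00511922, -0.04057957,  0.03621229])) strip (array([66.87753201, 16.89241235]), array([ 0.00944545,  0.07895034, -0.08725996])) notch travel 35.22237797601058
near wing (array([31.48693283, 31.66961266]), array([-2.08166817e-14, -1.38777878e-14])) strip (array([66.2658947 , 19.90294177]), array([-1.38777878e-14, -1.38777878e-14])) notch travel 34.77896187025031
```

Request:
send_rows([
  [0,0,0,0,0.02,0,0.1],
  [0,0,0,0,0.03,0,0.1],
  [0,0,0,0,0.03,0,0.1],
  [0,0,0,0,0.03,0,0.1],
  [0,0,0,0,0.03,0,0.1],
  [0,0,0,0,0.03,0,0.1],
  [0,0,0,0,0.03,0,0.1],
  [0,0,0,0,0.03,0,0.1],
])

```text
time_s: 22.22
position: [0.554, -0.3196, 0.0351]
tcp_rot: [[-0.138, 0.99, 0.001], [0.99, 0.138, -0.0], [-0.0, 0.001, -1.0]]
force: [4.8, 1.4, 2.3]
opening: 0.243
grasp_force: 30.0
```

```bash
python3 r.py; python3 a.py|grep travel
python3 - <<'E'
from rig import read_state, optics
from h import *
# roll still seated, bystanders unmoved
import pickle
_,d0=pickle.load(open('c0.pkl','rb'))
for n in('scene',):
    c=optics.capture(n); g=cv2.absdiff(c['image'],d0[n]['image']).max(2)
    for k,(x0,y0,x1,y1) in dict(cup=(350,265,390,310),tub=(212,230,245,280),reag=(192,270,222,310),bin=(272,178,356,280)).items(): print(k,np.mean(g[y0:y1,x0:x1]).round(2),(g[y0:y1,x0:x1]>40).mean().round(3))
E
```

```text
22.3167 travel mm 35.12 force fwd -5.03 F [4.84 1.67 2.27] open 0.244
red [258.  231.7] [ 6.5 23.9] 70.0 along(strip z) 67.9 along(wing z) 65.8
all wing (array([31.65692198, 30.58552648]), array([ 0.00550048, -0.04289214,  0.03820136])) strip (array([66.86773337, 16.86569096]), array([ 0.01099401,  0.09449119, -0.10415945])) notch travel 35.2108113956689
near wing (array([31.48170245, 31.71473339]), array([0.0000000e+00, 6.9388939e-15])) strip (array([66.1158052 , 20.55529293]), array([-1.38777878e-14, -1.38777878e-14])) notch travel 34.63410275356763
cup 46.84 0.729
tub 33.22 0.084
reag 38.22 0.288
bin 46.02 0.66
```

Request:
send_rows([
  [0,0,0,0,0.01,0,0.1],
  [0,0,0,0,0.02,0,0.1],
  [0,0,0,0,0.02,0,0.1],
  [0,0,0,0,0.02,0,0.1],
  [0,0,0,0,0.02,0,0.1],
  [0,0,0,0,0.02,0,0.1],
  [0,0,0,0,0.02,0,0.1],
  [0,0,0,0,0.02,0,0.1],
])

```text
time_s: 23.13
position: [0.5542, -0.3196, 0.0351]
tcp_rot: [[-0.138, 0.99, -0.0], [0.99, 0.138, -0.0], [-0.0, -0.0, -1.0]]
force: [1.6, 0.3, 4.6]
opening: 0.24
grasp_force: 30.0
```

```bash
python3 r.py
python3 - <<'E'
from rig import optics
from h import *
import pickle
_,d0=pickle.load(open('c0.pkl','rb'))
for n,W in(('side',dict(tub=(220,255,256,285),reag=(220,305,250,325),cup=(365,240,405,270))),('scene',dict(tub=(212,228,245,252),reag=(192,270,222,290),cup=(350,265,390,300)))):
    c=optics.capture(n)
    for k,(x0,y0,x1,y1) in W.items():
        o=[]
        for im in(d0[n]['image'],c['image']):
            h=cv2.cvtColor(im,cv2.COLOR_BGR2HSV)[y0:y1,x0:x1].astype(int);H,S=h[...,0],h[...,1]
            m=(S>130)&{'tub':(H>50)&(H<90),'reag':(H>100)&(H<130),'cup':(H<8)|(H>172)}[k]
            o.append((np.argwhere(m).mean(0).round(1).tolist(),int(m.sum())))
        print(n,k,o)
E
```

```text
23.2333 travel mm 35.0 force fwd -2.02 F [2.04 0.02 3.87] open 0.244
red [257.9 231.8] [ 5.7 24.5] 73.0 along(strip z) 67.9 along(wing z) 65.8
side tub [([14.5, 17.4], 433), ([14.5, 17.4], 433)]
side reag [([9.9, 12.7], 163), ([9.9, 12.7], 163)]
side cup [([14.1, 20.7], 569), ([14.1, 20.7], 567)]
scene tub [([12.1, 12.7], 306), ([11.9, 12.6], 294)]
scene reag [([8.2, 7.9], 12), ([9.0, 7.5], 2)]
scene cup [([15.7, 18.6], 645), ([15.7, 18.7], 636)]
```

```bash
python3 -c "
from rig import bot
print(bot.hand_in())"
```

```text
the job is handed in; nothing more can be done
None
```

The job is handed in at about 23 s, with the roll down on the turntable and released and the gripper still holding the carriage knob. The carriage sits 35.0 mm forward of where it started, and I estimate the notch centre at 34.7–35.2 mm. It clicked in, and pushing 1.5 mm further met about 7 N and barely moved it. The cup, tub and bottle have not moved.

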